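Swap the spent stain-remover tube for the refill

ROBOT

A 6-joint arm with a two-finger parallel gripper is mounted at the origin on the work surface. World frame = base frame: x ahead of the robot, y to its left, z up, the work surface at z = 0. Lengths are in m, angles in rad, forces in N, time in s.
With the tool pointing down it reaches from about 0.325 to 0.9 m from the base axis. Payload 6.1 kg.
Tool frame: the origin (TCP) lies at the very end of the fingers, on their centre line; the grasp point (between the pads) lies 19 mm behind it (manip.grip_depth is the distance from the TCP to the grasp point, in m); z points along the fingers, y is the line along which they close (so a half turn about z gives the same grasp; the last joint's range is limited). The gripper opens to 87 mm and grips with 3 to 60 N. Pads are 19 mm wide; open, the fingers measure 117 mm over their backs; the gripper's body (75 mm by 190 mm) begins 51 mm behind the grasp point.
Start: joints at [-1.242, 0.22, 1.526, -0, 1.395, -0.126], TCP at [0.275, -0.561, 0.223] pointing down, gripper open.
Joint ranges: [-2.98, 2.98], [-0.91, 2.08], [0.09, 2.57], [-1.24, 4.39], [0.2, 2.65], [-2.68, 2.68]. Speed limits (rad/s): [2.57, 2.57, 3.01, 3.14, 3.14, 3.14].

INTERFACE

Orientations are given as a rotation vector (axis times angle).
In Python, from bench import manip, solver, viewer, finish_job, finder gives the robot as it stands. The module is installed in compiled form; this text tells all that it offers. Calls block until the motion is done:
- manip.move_to(position, orientation): joint-space move of the TCP to a pose.
- manip.move_linear(position, rate=0.15, attitude=None): straight line of the TCP; attitude=None keeps the orientation; rate is the mean speed in m/s.
- manip.set_joints(angles): joint-space move.
- manip.let_go() and manip.grab(f_grip=None): open the fingers fully, or close them until they stop; f_grip is the grip in N (None keeps the last).
- manip.wait(seconds).
- solver.inverse_kinematics(position, orientation): joint angles nearest the present ones, or None.
- viewer.snapshot(name): name is "side" or "top" or "wrist"; returns a dict with "pixels" (480x640x3 uint8, blue, green, red), "z_map" (480x640 float32, m along the optical axis (not along the pixel's ray), 0 where there is no reading), "fovy" (degrees; the focal length in pixels is half the picture's height over the tangent of half this angle, whatever the lens; pixels are square), "cx", "cy" (the principal point, pixels), "xyz" and "rotation" of the camera in the world. Camera axes: x right, y down, z forward; pixel columns grow to the right and rows downward; lengths in m; the calibration is good to about 2 mm. A picture is of the moment at which its call begins.
A pose or a line that the arm cannot do raises manip.PlanningError and nothing moves.
- finish_job(): hands the job in; it is judged then, once.
Trained networks look in the newest picture that a camera, given by its name, has taken for a name from the list of things; names that differ only in an ending like _2 or _b are one class to them, and where a whole thing is asked for, a point or a joint stands for the part that bears it (a point fixed in the world has none). Each returns a list of dicts, best first, with "conf" (0 to 1); they miss things now and then, are a little off and sometimes report something else, mostly with a low value. They report only what shows in the picture. A call takes as long as a camera call.
- finder.find_in(camera, name): "location" ([x, y, z] in m, in world coordinates, good to about 4 mm: the middle of the surface that is visible of it).
- finder.mark_of(camera, name): "location" ([x, y, z] in m, in world coordinates, good to about 4 mm: a listed point, or the origin of a listed thing).
Readings, each from a call of its own:
- manip.current_time_s(): time.
- manip.current_joint_positions(): joint angles.
- manip.current_dq(): joint speeds.
- manip.current_effort(): joint torques, N m.
- manip.current_eef_pos(): TCP position.
- manip.current_tool_rot(): TCP orientation.
- manip.current_contact_force(): force on the tool from outside, world axes, zero at the start.
- manip.current_moment(): the same for the moment, N m.
- manip.current_opening(): finger opening in m.
- manip.current_finger_force(): force on a finger pad.
Only numpy, scipy, OpenCV 4.12 (cv2) and the standard library are available. Lean on these libraries where they do the work, as an engineer would, in place of code of your own. Each camera call takes 0.05 s, during which the arm holds its last target. There are 200 camera calls.

TASK

Take the spent tube (red cap, grey body) out of the wooden rack and lower it into either pocket of the grey returns crate so that it stands upright there. Then take the refill (blue cap, white body) off its orange rest, stand it upright by itself on the bare counter and let go, take it again by its cap, and lower it cap up, fully home, into the hole the spent tube left. Lower the tubes in, do not drop them, and leave the other two tubes, the tin and the dish alone.

Things in the scene. Friction and masses are not known exactly. Their poses are not given: they have to be found in the camera images.
- rack: light wooden tube rack, a block 60 (x) x 190 (y) x 58 mm (z), fixed to the counter; origin at the centre of its underside, z up. Three round blind holes in a row along its y axis, 60 mm apart, each 27 mm in diameter and 50 mm deep (hole floor 8 mm above the counter) with a 2 mm chamfered mouth
- rack_hole0 (a point): centre of the mouth of a rack hole, at the rack's top face; the hole at y = +60 mm in the rack's frame. Which tube stands in which hole varies
- rack_hole1 (a point): centre of the mouth of the middle rack hole
- rack_hole2 (a point): centre of the mouth of the rack hole at y = -60 mm in the rack's frame
- spent: the spent tube, red cap and grey body, standing in one of the rack holes (its top 60 mm shows above the rack): a round tube 24 mm in diameter and 110 mm long, flat foot with a 3 mm bevel (foot face 20 mm across), mass about 60 g; the top 29 mm is the cap, which has the same diameter as the body. Origin at the centre of the foot; its z axis runs along the tube from foot to cap
- yellow_tube: bystander: tube with yellow cap and white body, standing in another rack hole, to be left alone: a round tube 24 mm in diameter and 110 mm long, flat foot with a 3 mm bevel (foot face 20 mm across), mass about 60 g; the top 29 mm is the cap, which has the same diameter as the body. Origin at the centre of the foot; its z axis runs along the tube from foot to cap
- green_tube: bystander: tube with green cap and white body, standing in another rack hole, to be left alone: a round tube 24 mm in diameter and 110 mm long, flat foot with a 3 mm bevel (foot face 20 mm across), mass about 60 g; the top 29 mm is the cap, which has the same diameter as the body. Origin at the centre of the foot; its z axis runs along the tube from foot to cap
- refill: the refill, blue cap and white body, at first lying level on the orange rest with its axis 42 mm above the counter: a round tube 24 mm in diameter and 110 mm long, flat foot with a 3 mm bevel (foot face 20 mm across), mass about 60 g; the top 29 mm is the cap, which has the same diameter as the body. Origin at the centre of the foot; its z axis runs along the tube from foot to cap
- cradle: orange plastic rest, fixed: base plate 112 (x) x 50 (y) x 6 mm, two saddles at x = +-45 mm (12 mm thick, 39 mm wide, seat 30 mm high, side horns to 42 mm), so 78 mm of the tube between them is free. Origin: centre of its underside, z up. The refill lies along its x axis, cap to its +x (away from the robot and to its left), tube middle over its centre
- crate: grey open returns crate, fixed, 80 (x) x 130 (y) x 45 mm high, walls and floor 4 mm, one dividing wall across the middle (at y = 0) making two pockets of about 72 x 59 mm. Origin at the centre of its underside, z up. Crate and orange rest may change sides
- pocket_a (a point): centre of the floor of the crate pocket on its +y side (floor 4 mm above the counter)
- pocket_b (a point): centre of the floor of the crate pocket on its -y side
- tin: bystander: low closed round tin, yellow with a pale lid, 72 mm in diameter, 50 mm high, standing on the counter; origin at the centre of its underside
- dish: bystander: small blue bowl, 100 mm across, 40 mm high, standing on the counter; origin at the centre of its underside

How it is judged:
On the way, in this order (a step that is already met when the one before it is completed fails the run):
1. the spent tube, still held in the fingers, is lowered into a crate pocket to within 12 mm of the pocket's floor (x of spent in the frame of crate between -0.03 and 0.03 m and y of spent in the frame of crate between -0.055 and 0.055 m and z of spent in the frame of crate below 0.016 m and contact force between spent and the fingers above 0.3 N), for 0.05 s.
2. the spent tube stands upright in the pocket, let go (x of spent in the frame of crate between -0.03 and 0.03 m and y of spent in the frame of crate between -0.055 and 0.055 m and z of spent in the frame of crate below 0.009 m and angle between spent's own z axis and vertical below 0.1 rad and contact force between spent and the fingers below 0.05 N), for 0.2 s.
3. the refill stands upright on the bare counter, let go (angle between refill's own z axis and vertical below 0.1 rad and height (world z) of refill below 0.004 m and contact force between refill and the fingers below 0.05 N and horizontal distance between refill and crate above 0.03 m and linear speed of refill below 0.03 m/s), for 0.3 s.
4. the refill, held in the fingers, is lowered at least 25 mm deep into the free rack hole (((horizontal distance between refill and rack_hole0 below 0.006 m and z of refill in the frame of rack_hole0 below -0.025 m) or (horizontal distance between refill and rack_hole1 below 0.006 m and z of refill in the frame of rack_hole1 below -0.025 m) or (horizontal distance between refill and rack_hole2 below 0.006 m and z of refill in the frame of rack_hole2 below -0.025 m)) and angle between refill's own z axis and vertical below 0.15 rad and contact force between refill and the fingers above 0.3 N), for 0.05 s.
At the end, for the whole second after the job is handed in: Refill cap up in the hole the spent tube left: within 4 mm of its axis, 46+ mm deep, tilt under 0.1 rad. Spent tube on a crate pocket floor (5 mm), tilt under 0.1 rad. Both let go, at rest. Yellow and green tubes within 10 mm, tin and dish within 30 mm of their starts (all of step 2 and ((horizontal distance between refill and rack_hole0 below 0.004 m and z of refill in the frame of rack_hole0 below -0.046 m) or (horizontal distance between refill and rack_hole1 below 0.004 m and z of refill in the frame of rack_hole1 below -0.046 m) or (horizontal distance between refill and rack_hole2 below 0.004 m and z of refill in the frame of rack_hole2 below -0.046 m)) and angle between refill's own z axis and vertical below 0.1 rad and contact force between refill and the fingers below 0.05 N and linear speed of each of refill, spent below 0.02 m/s and distance of each of yellow_tube, green_tube from where it was at the start of the episode below 0.01 m and distance of each of tin, dish from where it was at the start of the episode below 0.03 m); the robot touches nothing.
It fails at once if the yellow or green tube is shifted or lifted by more than 15 mm (distance of any of yellow_tube, green_tube from where it was at the start of the episode above 0.015 m).
It fails at once if the tin or the dish is pushed more than 30 mm or tipped over (distance of any of tin, dish from where it was at the start of the episode above 0.03 m or angle between any of tin, dish's own z axis and vertical above 0.5 rad).
It also fails if it takes over 72 s, if anything falls off the work surface, if the arm or the gripper's body presses on something with over 40 N, if the wrist force passes 120 N, or if a joint passes its speed limit or range.

## Working session

There is one attempt and no reset: what is moved stays moved. The work goes in short steps, each a Python script; the robot and the scene stay as the last script left them, time stands still between calls to the robot, and variables do not carry over. Pictures are saved under pics/ and viewed, at most 10 in all, crops included, and the job is handed in when it is done.

```bash
mkdir -p pics; ls; python3 - <<'E'
from bench import manip, viewer, finder
import cv2
for c in ("side","top"):
    s=viewer.snapshot(c); cv2.imwrite(f"pics/{c}0.png",s["pixels"]); print(c,s["fovy"],s["xyz"])
for n in ["rack","rack_hole0","rack_hole1","rack_hole2","spent","yellow_tube","green_tube","refill","cradle","crate","pocket_a","pocket_b","tin","dish"]:
    print(n,[(r["location"],round(r["conf"],2)) for c in ("top","side") for r in finder.mark_of(c,n)[:1]])
print(manip.current_tool_rot(),manip.current_time_s())
E
```

```text
pics
side 45.674296443152436 [0.25163129 0.6351422  0.79295917]
top 42.34230222367979 [ 3.84090998e-01 -7.24592761e-04  1.21331006e+00]
rack [([0.6435, -0.0092, 0.0012], 0.66), ([0.6425, -0.0076, -0.0038], 0.74)]
rack_hole0 [([0.6435, -0.0048, 0.0605], 0.9), ([0.6342, 0.0557, 0.0529], 0.85)]
rack_hole1 [([0.6435, -0.0048, 0.0605], 0.9), ([0.6342, 0.0557, 0.0529], 0.85)]
rack_hole2 [([0.6435, -0.0048, 0.0605], 0.9), ([0.6342, 0.0557, 0.0529], 0.85)]
spent [([0.6345, 0.0557, 0.0083], 0.72)]
yellow_tube [([0.6527, -0.0694, 0.0097], 0.6)]
green_tube [([0.6415, -0.0029, 0.0078], 0.65), ([0.4171, -0.3122, 0.0399], 0.18)]
refill [([0.4157, -0.3127, 0.0397], 0.88), ([0.4171, -0.3111, 0.0403], 0.83)]
cradle [([0.4629, -0.28, 0.0003], 0.65), ([0.4647, -0.2862, 0.0019], 0.71)]
crate [([0.5233, 0.2956, -0.0015], 0.75), ([0.5228, 0.2971, -0.0002], 0.95)]
pocket_a [([0.5266, 0.2687, 0.0057], 0.83), ([0.5211, 0.3302, 0.0064], 0.8)]
pocket_b [([0.5266, 0.2687, 0.0057], 0.83), ([0.5211, 0.3302, 0.0064], 0.8)]
tin [([0.6847, 0.2965, 0.0], 0.57), ([0.6838, 0.2957, 0.0005], 0.81)]
dish [([0.7098, -0.3004, -0.0002], 0.69), ([0.7122, -0.2946, -0.0003], 0.93)]
[ 3.06065875e+00  7.08234801e-01 -1.63435851e-06] 1.5
```

View pics/top0.png

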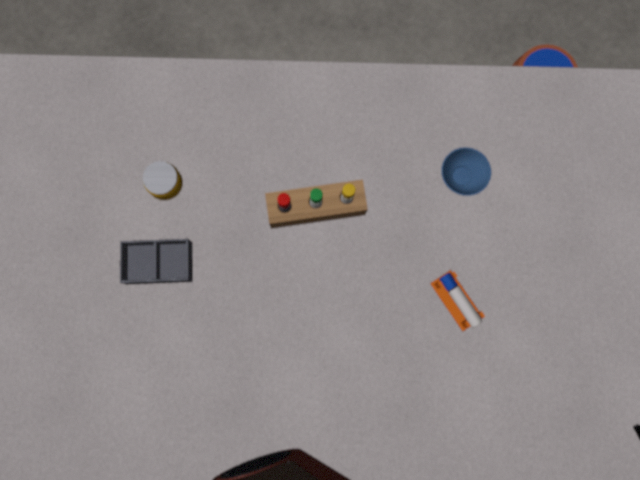

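View pics/side0.png

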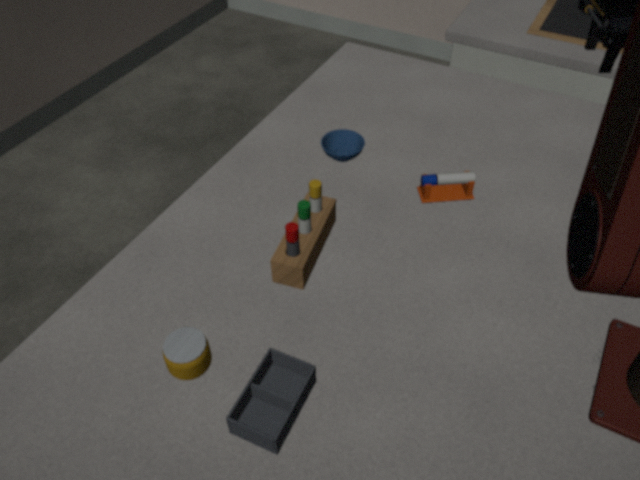

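The top view shows the red cap at (284,201), green at (316,195) and yellow at (348,190). The crate is at (156,262) and the refill at (460,298), with its cap up-left. All of this agrees with the networks, so next I'll get precise axes from colour and depth.

```bash
cat > h.py <<'E'
from bench import manip, solver, viewer, finish_job, finder
import numpy as np, cv2
from scipy.spatial.transform import Rotation as R
HSV={"red":[(0,130,60),(8,255,255)],"blue":[(108,130,40),(130,255,255)],"green":[(45,120,40),(85,255,255)],
     "yellow":[(22,130,60),(32,255,255)],"wood":[(8,50,60),(21,180,255)],"orange":[(5,180,100),(17,255,255)],"white":[(0,0,150),(180,60,255)]}
def cloud(cam):
    s=viewer.snapshot(cam); z=s["z_map"]; h,w=z.shape
    f=h/2/np.tan(np.radians(s["fovy"])/2); v,u=np.mgrid[:h,:w]
    P=np.stack([(u-s["cx"])*z/f,(v-s["cy"])*z/f,z],-1)
    Rm=np.array(s["rotation"]); Rm=Rm if Rm.shape==(3,3) else R.from_rotvec(Rm).as_matrix()
    W=P@Rm.T+np.array(s["xyz"]); W[z<=0]=np.nan
    return s["pixels"],W
def pts(img,W,col,lo,hi,near=None,rad=.1):
    m=cv2.inRange(cv2.cvtColor(img,cv2.COLOR_BGR2HSV),*[np.array(x) for x in HSV[col]])>0
    m&=(W[...,2]>lo)&(W[...,2]<hi)
    if near is not None: m&=np.hypot(W[...,0]-near[0],W[...,1]-near[1])<rad
    return W[m]
def circ(p):   # centre of a disc seen from above
    (x,y),r=cv2.minEnclosingCircle(p[:,:2].astype(np.float32)); return np.round([x,y,r],4),np.round(p.mean(0),4),len(p)
def down(yaw): # tool z down, tool y at world angle yaw (mod pi), tool x = y x z
    y=np.array([np.cos(yaw),np.sin(yaw),0]); z=np.array([0,0,-1.]); return R.from_matrix(np.stack([np.cross(y,z),y,z],1)).as_rotvec()
E
python3 - <<'E'
from h import *
img,W=cloud("top")
for c,n in [("red",(.64,.055)),("green",(.645,-.005)),("yellow",(.655,-.068))]:
    p=pts(img,W,c,.113,.125,n,.04); print(c,circ(p) if len(p) else 0)
p=pts(img,W,"wood",.05,.064,(.643,-.007),.13); print(cv2.minAreaRect(p[:,:2].astype(np.float32)*1000))
for c in("blue","white"):
    p=pts(img,W,c,.03,.06,(.462,-.283),.08); print(c,circ(p))
p=np.vstack([pts(img,W,c,.045,.06,(.462,-.283),.08) for c in("blue","white")])
q=p[:,:2]; u=np.linalg.svd(q-q.mean(0))[2][0]; print("axis",u,np.degrees(np.arctan2(u[1],u[0])),q.mean(0),np.ptp((q-q.mean(0))@u))
m=(W[...,2]>.04)&(W[...,2]<.05)&(np.hypot(W[...,0]-.523,W[...,1]-.296)<.1)
print("crate",cv2.minAreaRect(W[m][:,:2].astype(np.float32)*1000))
print(manip.current_time_s())
# IK check: upright pose options
for pos in [(.5,-.12),(.55,-.15),(.5,-.2),(.45,-.1)]:
  for a in (0,-.3,.3):
    z=np.array([np.cos(a),np.sin(a),0]); x=np.array([0,0,1.]);
    for s in (1,-1):
      M=R.from_matrix(np.stack([s*x,np.cross(z,s*x),z],1)).as_rotvec()
      q=solver.inverse_kinematics([pos[0]+.019*z[0],pos[1]+.019*z[1],.075],M)
      print(pos,a,s,None if q is None else np.round(q,2))
E
```

```text
red (array([0.6305, 0.0553, 0.0119]), array([0.6301, 0.0556, 0.1167]), 125)
green (array([ 0.6396, -0.0037,  0.0113]), array([ 0.6388, -0.0035,  0.1166]), 105)
yellow (array([ 0.6499, -0.0625,  0.0117]), array([ 0.6503, -0.0624,  0.1166]), 117)
((640.4462280273438, -3.8802413940429688), (61.65858840942383, 189.93206787109375), 9.799751281738281)
blue (array([ 0.4931, -0.2563,  0.0143]), array([ 0.4928, -0.2562,  0.0511]), 138)
white (array([ 0.4452, -0.2857,  0.0392]), array([ 0.4455, -0.2856,  0.0501]), 395)
axis [-0.84184921 -0.5397128 ] -147.33590986910318 [ 0.45858031 -0.27802327] 0.10838740822995457
crate ((521.9950561523438, 300.66278076171875), (80.28546905517578, 130.4058837890625), 3.705198287963867)
1.55
(0.5, -0.12) 0 1 [-0.97  0.72  2.46  2.17  1.59 -1.6 ]
(0.5, -0.12) 0 -1 [-0.97  0.72  2.46  2.17  1.59  1.54]
(0.5, -0.12) -0.3 1 [-0.55  0.74  2.49  2.89  1.66 -1.59]
(0.5, -0.12) -0.3 -1 [-2.85  2.02  2.49  1.28  0.62  0.35]
(0.5, -0.12) 0.3 1 [-1.12  0.7   2.32  1.72  1.55 -1.46]
(0.5, -0.12) 0.3 -1 [-1.12  0.7   2.32  1.72  1.55  1.68]
(0.55, -0.15) 0 1 [-0.88  0.7   2
[... 295 characters left out ...]
1  1.81  1.52  1.78]
(0.5, -0.2) 0 1 [-1.15  0.7   2.36  1.99  1.54 -1.5 ]
(0.5, -0.2) 0 -1 [-1.15  0.7   2.36  1.99  1.54  1.64]
(0.5, -0.2) -0.3 1 [-0.87  0.72  2.45  2.57  1.6  -1.59]
(0.5, -0.2) -0.3 -1 [-0.87  0.72  2.45  2.57  1.6   1.56]
(0.5, -0.2) 0.3 1 [-1.22  0.72  2.2   1.62  1.56 -1.35]
(0.5, -0.2) 0.3 -1 [-1.22  0.72  2.2   1.62  1.56  1.8 ]
(0.45, -0.1) 0 1 [-1.18  0.78  2.54  1.96  1.64 -1.73]
(0.45, -0.1) 0 -1 [-1.18  0.78  2.54  1.96  1.64  1.41]
(0.45, -0.1) -0.3 1 [-2.58  1.73  2.57  1.24  0.93 -2.62]
(0.45, -0.1) -0.3 -1 [-2.58  1.73  2.57  1.24  0.93  0.52]
(0.45, -0.1) 0.3 1 [-1.28  0.71  2.41  1.56  1.57 -1.55]
(0.45, -0.1) 0.3 -1 [-1.28  0.71  2.41  1.56  1.57  1.59]
```

```bash
python3 - <<'E'
from h import *
for y in (.171,.171+np.pi):
    q=solver.inverse_kinematics([.6305,.0553,.2],down(y)); print(y,np.round(q,2))
q=manip.current_joint_positions()
best=min((.171,.171+np.pi),key=lambda y:abs(solver.inverse_kinematics([.6305,.0553,.2],down(y))[5]))
manip.move_to([.6305,.0553,.21],down(best))
img,W=cloud("wrist"); cv2.imwrite("pics/w1.png",img)
for c,n in [("red",(.6305,.055)),("green",(.64,-.004))]:
    p=pts(img,W,c,.112,.125,n,.03); print(c,circ(p) if len(p) else 0)
print(manip.current_eef_pos(),best,manip.current_time_s())
E
```

```text
0.171 [-0.04  0.25  1.53 -0.    1.36 -0.21]Traceback (most recent call last):
  File "<stdin>", line 3, in <module>
    return _wrapfunc(a, 'round', decimals=decimals, out=out)
    return _wrapit(obj, method, *args, **kwds)
    result = getattr(arr, method)(*args, **kwds)
TypeError: unsupported operand type(s) for *: 'NoneType' and 'float'
```

```bash
python3 - <<'E'
from h import *
manip.move_to([.6305,.0553,.21],down(.171))
img,W=cloud("wrist"); cv2.imwrite("pics/w1.png",img)
for c,n in [("red",(.6305,.055)),("green",(.64,-.004))]:
    p=pts(img,W,c,.112,.125,n,.03); print(c,circ(p) if len(p) else 0)
print(manip.current_eef_pos(),manip.current_time_s())
E
```

```text
red (array([0.6318, 0.0552, 0.012 ]), array([0.6316, 0.0558, 0.1166]), 1088)
green (array([ 0.6414, -0.0016,  0.0115]), array([0.6407, 0.002 , 0.1163]), 522)
[0.63060526 0.05424788 0.21000226] 4.125
```

View pics/w1.png

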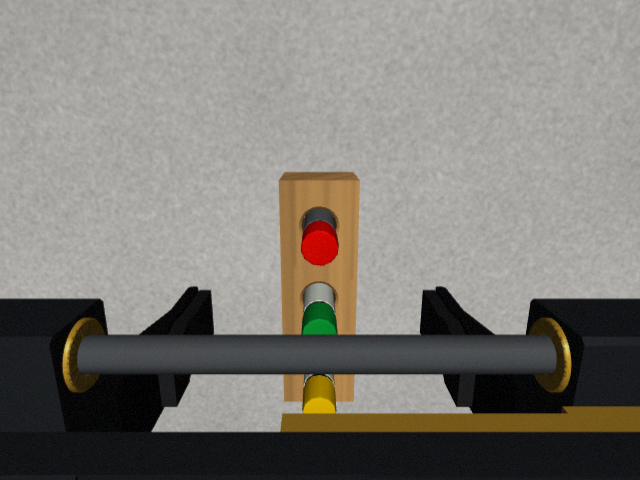

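The red cap is at pixel (320,243), centred between the fingers, and the wrist measurement agrees within 1.3 mm. Grasping the spent tube now.

```bash
python3 - <<'E'
from h import *
manip.move_linear([.6312,.0554,.12],.2)
manip.move_linear([.6312,.0554,.086],.1)
print(manip.current_eef_pos())
manip.grab(20); print("open",manip.current_opening(),manip.current_finger_force(),manip.current_eef_pos())
manip.move_linear([.6312,.0554,.175],.15); print("lift",manip.current_opening())
manip.move_linear([.524,.2688,.165],.25,down(.171))
img,W=cloud("wrist")
m=(W[...,2]>.04)&(W[...,2]<.05)&(np.hypot(W[...,0]-.522,W[...,1]-.30)<.1)
print("crate",cv2.minAreaRect(W[m][:,:2].astype(np.float32)*1000))
manip.move_linear([.524,.2688,.095],.15)
manip.move_linear([.524,.2688,.0825],.04); manip.wait(.1)
print(manip.current_eef_pos(),manip.current_contact_force(),manip.current_opening(),manip.current_time_s())
E
```

```text
[0.63107664 0.05544577 0.08587612]
open 0.02347794599085897 19.9998075485928 [0.63116736 0.05539863 0.08595698]
lift 0.023631130995778044
crate ((522.792724609375, 300.5977783203125), (80.2589111328125, 130.44656372070312), 3.4686036109924316)
[0.52395689 0.26887447 0.08257951] [-0.08726111 -0.6692026  -0.68641365] 0.02296196853687312 9.3417
```

```bash
cat >> h.py <<'E'
def tilt(d_ang,e,s,up):
    """tool frame; tube dir at angle d_ang. up=False: tube lying along d; up=True: tube upright after turning d->Z"""
    d=np.array([np.cos(d_ang),np.sin(d_ang),0]); Z=np.array([0,0,1.])
    z=d*np.cos(e)-Z*np.sin(e) if up else -Z*np.cos(e)-d*np.sin(e)
    y=s*np.cross(Z,d); return np.stack([np.cross(y,z),y,z],1)
E
python3 - <<'E'
from h import *
manip.let_go(); manip.wait(.3)
manip.move_linear([.524,.2688,.2],.25)
img,W=cloud("wrist"); p=pts(img,W,"red",.08,.14,(.524,.269),.04); print("spent",circ(p[p[:,2]>.108]))
A=np.radians(32.7); g=np.array([.4586+.0143,-.278+.0092,.042])
manip.move_to([.50,-.22,.25],down(A+np.pi/2-np.pi))
print(np.round(manip.current_joint_positions(),2),manip.current_time_s())
for e in (0,.3,.5,.7):
  for s in (1,-1):
    M=tilt(A,e,s,False); f=lambda q:None if q is None else np.round(q,2)
    print("pick",e,s,f(solver.inverse_kinematics(g+.019*M[:,2],R.from_matrix(M).as_rotvec())))
    for pos in ((.5,-.15),(.6,-.2)):
     for a in (-.3,0,.3,A):
      M=tilt(a,e,s,True); print("  up",pos,round(a,2),f(solver.inverse_kinematics(np.array([*pos,.073])+.019*M[:,2],R.from_matrix(M).as_rotvec())))
E
```

```text
spent (array([0.5241, 0.2687, 0.0121]), array([0.5241, 0.2693, 0.1127]), 1129)
[-0.56  0.01  1.7   0.    1.43  0.44] 13.3333
pick 0 1 None
  up (0.5, -0.15) -0.3 [-0.68  0.74  2.48  2.76  1.64  1.54]
  up (0.5, -0.15) 0 [-1.05  0.72  2.42  2.09  1.57  1.57]
  up (0.5, -0.15) 0.3 [-1.17  0.71  2.28  1.67  1.55  1.72]
  up (0.5, -0.15) 0.57 [-1.16  0.75  2.1   1.42  1.62  1.86]
  up (0.6, -0.2) -0.3 [-0.6   0.71  2.28  2.84  1.43  1.62]
  up (0.6, -0.2) 0 [-0.86  0.72  2.21  2.27  1.44  1.73]
  up (0.6, -0.2) 0.3 [-0.98  0.76  2.06  1.84  1.48  1.88]
  up (0.6, -0.2) 0.57 [-1.01  0.83  1.87  1.56  1.58  2.02]
pick 0 -1 [-0.66  0.26  1.88 -0.    0.99  0.34]
  up (0.5, -0.15) -0.3 [-0.68  0.74  2.48  2.76  1.64 -1.6 ]
  up (0.5, -0.15) 0 [-1.05  0.72  2.42  2.09  1.57 -1.57]
  up (0.5, -0.15) 0.3 [-1.17  0.71  2.28  1.67  1.55 -1.42]
  up (0.5, -0.15) 0.57 [-1.16  0.75  2.1   1.42  1.62 -1.28]
  up (0.6, -0.2) -0.3 [-0.6   0.71  2.28  2.84  1.43 -1.53]
  up (0.6, -0.2) 0 [-0.86  0.72  2.21  2.27  1.44 -1.42]
  up (0.6, -0.2) 0.3 [-0.98  0.76  2.06  1.84  1.48 -1.26]
  up (0.6, -0.2) 0.57
[... 2359 characters left out ...]
 up (0.6, -0.2) 0 [-0.71  0.15  2.24  1.54  0.52  2.67]
  up (0.6, -0.2) 0.3 [-0.82  0.25  2.12  1.27  0.8   2.63]
  up (0.6, -0.2) 0.57 [-0.86  0.36  1.96  1.09  1.02  2.57]
pick 0.7 -1 [-0.35  0.63  1.55 -0.54  1.45  0.85]
  up (0.5, -0.15) -0.3 [-0.57 -0.18  2.57  1.99  0.23 -0.61]
  up (0.5, -0.15) 0 [-0.81 -0.12  2.52  1.48  0.59 -0.49]
  up (0.5, -0.15) 0.3 [-0.93  0.02  2.39  1.24  0.87 -0.59]
  up (0.5, -0.15) 0.57 [-0.97  0.16  2.23  1.07  1.06 -0.67]
  up (0.6, -0.2) -0.3 [-0.54  0.11  2.29  2.12  0.22 -0.71]
  up (0.6, -0.2) 0 [-0.71  0.15  2.24  1.54  0.52 -0.47]
  up (0.6, -0.2) 0.3 [-0.82  0.25  2.12  1.27  0.8  -0.51]
  up (0.6, -0.2) 0.57 [-0.86  0.36  1.96  1.09  1.02 -0.57]
```

```bash
python3 - <<'E'
from h import *
img,W=cloud("wrist"); cv2.imwrite("pics/w2.png",img)
p=np.vstack([pts(img,W,c,.046,.06,(.462,-.283),.08) for c in("blue","white")]); q=p[:,:2]
(c,wh,a)=cv2.minAreaRect(q.astype(np.float32)*1000); print(c,wh,a,len(q))
u=np.linalg.svd(q-q.mean(0),full_matrices=False)[2][0]; u*=np.sign(u[0]); t=(q-q.mean(0))@u
print(np.degrees(np.arctan2(u[1],u[0])),q.mean(0)+u*(t.max()+t.min())/2,np.ptp(t))
E
```

```text
(464.4329528808594, -279.16741943359375) (104.95320892333984, 21.610023498535156) 33.59256362915039 2055
32.291444458559745 [ 0.46360385 -0.27792368] 0.10517741728154797
```

View pics/w2.png

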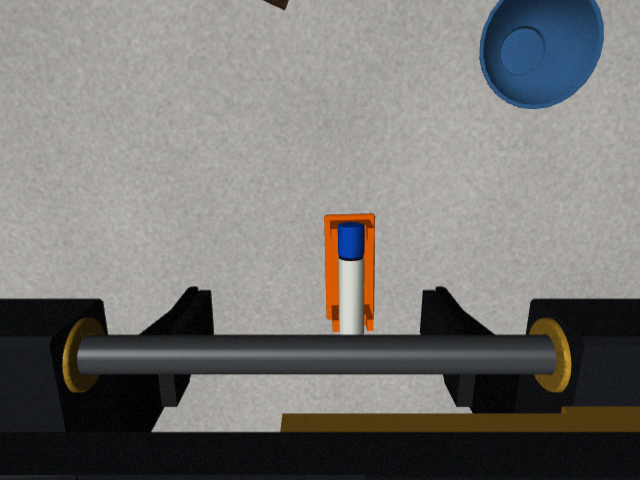

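The wrist view shows the blue cap at (351,240) and the orange rest around (350,270). The gripper bar at row 335 hides the foot, so I'll take the tube's middle from the cap end: (0.461, -0.279), yaw 32.6°. That fits the top view within 3 mm.

```bash
python3 - <<'E'
from h import *
A=np.radians(32.6); d=np.array([np.cos(A),np.sin(A),0]); e=.5
g=np.array([.4612,-.2787,.042])+.017*d
M=tilt(A,e,-1,False); rv=R.from_matrix(M).as_rotvec(); T=g+.019*M[:,2]
manip.move_to(T-.12*M[:,2],rv); manip.move_linear(T-.04*M[:,2],.15); manip.move_linear(T,.08)
manip.grab(25); print("open",manip.current_opening(),manip.current_contact_force())
manip.move_linear(T+[0,0,.12],.15); print("lift",manip.current_opening())
P=np.array([.52,-.14,.0]); M2=tilt(A,e,-1,True); rv2=R.from_matrix(M2).as_rotvec()
manip.move_to(P+[0,0,.072+.10]+.019*M2[:,2],rv2)
manip.wait(.2); s=viewer.snapshot("side"); cv2.imwrite("pics/s1.png",s["pixels"][100:400,250:640])
img,W=cloud("side"); 
for c in("blue","white"):
    p=pts(img,W,c,.05,.3,P,.06); print(c,p.mean(0),p.min(0),p.max(0)) if len(p) else print(c,0)
print(manip.current_opening(),manip.current_contact_force(),manip.current_time_s())
E
```

```text
open 0.02318528909890486 [ 2.12582043 -6.7213895  -0.54157576]
lift 0.022879782170935226
blue [ 0.51621785 -0.13390639  0.19915921] [ 0.5063679  -0.16437798  0.1786627 ] [ 0.53017974 -0.12561136  0.21161772]
white 0
0.023239385103565408 [-0.07523763  0.65917251 -0.40685791] 19.0167
```

View pics/s1.png

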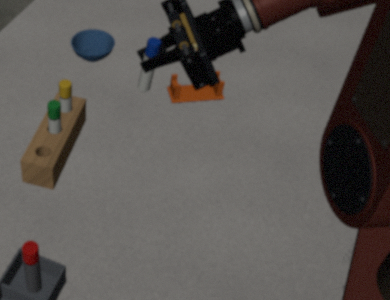

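The side crop shows the refill held cap up, cap at (154,47) and foot at (146,88), with the emptied hole at (43,152) and the spent tube standing in the crate. It may lean slightly, so I'll fit its axis from the depth data.

```bash
cat >> h.py <<'E'
def axis_fit(W,P,zlo,zhi,rad=.03,cut=()):
    from scipy.optimize import least_squares
    m=(W[...,2]>zlo)&(W[...,2]<zhi)&(np.hypot(W[...,0]-P[0],W[...,1]-P[1])<rad)
    for a,b in cut: m&=~((W[...,2]>a)&(W[...,2]<b))
    p=W[m]; zm=p[:,2].mean()
    f=lambda k:np.hypot(p[:,0]-k[0]-k[2]*(p[:,2]-zm),p[:,1]-k[1]-k[3]*(p[:,2]-zm))-.012
    r=least_squares(f,[P[0],P[1],0,0],loss="soft_l1",f_scale=.001)
    return np.round(r.x,4),zm,len(p),np.sqrt(np.mean(r.fun**2))
E
python3 - <<'E'
from h import *
img,W=cloud("side"); P=(.52,-.14)
m=(np.hypot(W[...,0]-P[0],W[...,1]-P[1])<.035)&(W[...,2]>.08)&(W[...,2]<.25)
h=np.histogram(W[m][:,2],bins=np.arange(.08,.25,.01)); print(dict(zip(np.round(h[1],2),h[0])))
print(axis_fit(W,P,.095,.208,.03,[(.14,.188)]))
print(axis_fit(W,P,.095,.14,.03)); print(axis_fit(W,P,.188,.208,.03))
# reference: green tube
print("green",axis_fit(W,(.6404,-.0039),.063,.116,.03)); print("spent",axis_fit(W,(.5241,.269),.05,.11,.03))
E
```

```text
{np.float64(0.08): np.int64(0), np.float64(0.09): np.int64(1), np.float64(0.1): np.int64(40), np.float64(0.11): np.int64(56), np.float64(0.12): np.int64(55), np.float64(0.13): np.int64(55), np.float64(0.14): np.int64(49), np.float64(0.15): np.int64(21), np.float64(0.16): np.int64(89), np.float64(0.17): np.int64(201), np.float64(0.18): np.int64(187), np.float64(0.19): np.int64(169), np.float64(0.2): np.int64(129), np.float64(0.21): np.int64(23), np.float64(0.22): np.int64(2), np.float64(0.23): np.int64(0)}
(array([ 0.5213, -0.1401, -0.1196, -0.0237]), np.float64(0.160025854649357), 425, np.float64(0.005188927190463043))
(array([ 0.526 , -0.1392, -0.1073, -0.0181]), np.float64(0.12139349558288659), 207, np.float64(0.0011863233930544206))
(array([ 0.5145, -0.1407,  0.53  , -0.0643]), np.float64(0.1967088744968771), 218, np.float64(0.0061333810341043325))
green (array([ 0.6436, -0.0053,  0.0026,  0.0049]), np.float64(0.09134072271390352), 288, np.float64(0.0011851373760630212))
spent (array([ 0.5259,  0.2674, -0.0049,  0.0017]), np.float64(0.08072882430658108), 366, np.float64(0.0006790299557896807))
```

The fit shows the tube slipped about 0.1 rad in the grip, leaning toward the robot. I'll rotate the tool to bring it vertical and measure again.

```bash
python3 - <<'E'
from h import *
A=np.radians(32.6); d=np.array([np.cos(A),np.sin(A),0]); n=np.array([-d[1],d[0],0]); P=np.array([.52,-.14,.172])
a=-.0998*d+.02*n+[0,0,1]; a/=np.linalg.norm(a)
C=R.align_vectors([[0,0,1.]],[a])[0]
M=C.as_matrix()@tilt(A,.5,-1,True)
manip.move_linear(P+.019*M[:,2],.05,R.from_matrix(M).as_rotvec()); manip.wait(.2)
img,W=cloud("side"); print(axis_fit(W,P,.095,.14,.03))
print(manip.current_eef_pos(),manip.current_contact_force(),manip.current_time_s())
np.save("M.npy",M)
E
```

```text
(array([ 0.5205, -0.1408, -0.0157,  0.0366]), np.float64(0.12053004501918305), 212, np.float64(0.0011391535848983899))
[ 0.53271241 -0.13103528  0.16062281] [ 0.52161373 -0.36885924 -0.66577319] 19.5667
```

```bash
python3 - <<'E'
from h import *
M=np.load("M.npy"); p=np.array(manip.current_eef_pos())
f0=np.array(manip.current_contact_force())
p[2]-=.092; manip.move_linear(p,.12)
for i in range(14):
    p[2]-=.001; manip.move_linear(p,.02); f=np.array(manip.current_contact_force())
    if f[2]-f0[2]>2.5: break
print(i,p,f,f0)
manip.wait(.1)
img,W=cloud("side"); print(axis_fit(W,(.52,-.14),.008,.045,.03),manip.current_time_s())
E
```

```text
6 [ 0.53271241 -0.13103528  0.06162281] [-0.38460907  0.55720239  2.69107533] [ 0.52161373 -0.36885924 -0.66577319]
(array([ 0.5208, -0.1411,  0.0018,  0.0259]), np.float64(0.026934404188459028), 165, np.float64(0.0011086689161446802)) 22.3917
```

```bash
python3 - <<'E'
from h import *
M=np.load("M.npy"); p=np.array(manip.current_eef_pos())
manip.let_go(); manip.wait(.3); manip.move_linear(p-.13*M[:,2],.15)
print(manip.current_eef_pos())
img,W=cloud("side"); print(axis_fit(W,(.52,-.14),.008,.108,.03)); cv2.imwrite("pics/s2.png",img[100:400,250:640])
p=pts(img,W,"blue",.1,.125,(.52,-.14),.03); print(circ(p) if len(p) else 0)
manip.move_linear(np.array(manip.current_eef_pos())+[0,0,.1],.2)
manip.move_to([.52,-.14,.22],down(.171))
img,W=cloud("wrist"); cv2.imwrite("pics/w3.png",img)
print("blue",circ(pts(img,W,"blue",.102,.12,(.52,-.14),.04)))
img,W=cloud("top"); print("blue top",circ(pts(img,W,"blue",.1,.12,(.52,-.14),.04)))
print(manip.current_eef_pos(),manip.current_time_s())
E
```

```text
[ 0.44325792 -0.18957816  0.13496899]
(array([ 0.5206, -0.1413,  0.0008, -0.0006]), np.float64(0.06002301350690217), 494, np.float64(0.0012597364824439782))
(array([ 0.5193, -0.1369,  0.0109]), array([ 0.5179, -0.1351,  0.1078]), 97)
blue (array([ 0.5189, -0.14  ,  0.0121]), array([ 0.5187, -0.1392,  0.1085]), 991)
blue top (array([ 0.5152, -0.1311,  0.0075]), array([ 0.5153, -0.1304,  0.1077]), 22)
[ 0.51807063 -0.14082229  0.21796282] 26.6833
```

View pics/w3.png

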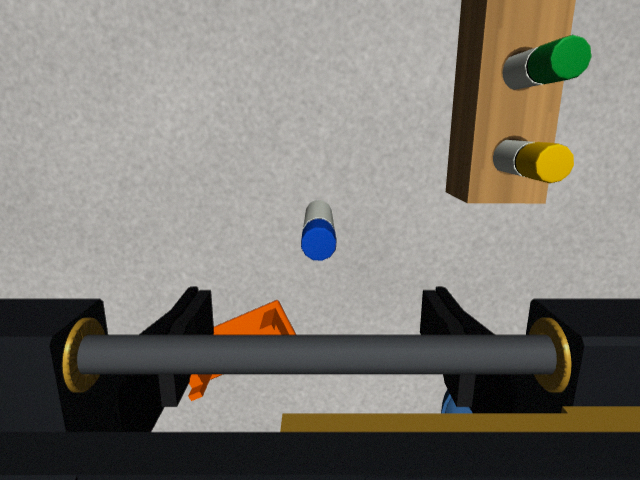

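The refill stands upright by itself, with the blue cap at (318,240) centred between the fingers. Regrasping by the cap.

```bash
python3 - <<'E'
from h import *
manip.move_linear([.5184,-.1400,.12],.15,down(.171)); manip.move_linear([.5184,-.1400,.0775],.08); manip.wait(.1)
manip.grab(25); print(manip.current_opening(),manip.current_eef_pos())
manip.move_linear([.5184,-.1400,.215],.2)
manip.move_linear([.6312,.0554,.215],.2); manip.move_linear([.6312,.0554,.155],.1); manip.wait(.3)
e=np.array(manip.current_eef_pos()); print(e)
img,W=cloud("wrist"); cv2.imwrite("pics/w4.png",img)
p=pts(img,W,"blue",e[2]+.02,e[2]+.04,e,.03); print("cap",circ(p) if len(p) else 0, "want TCP+",.0006,-.0002)
img,W=cloud("side"); print("side",axis_fit(W,(.631,.055),.085,.13,.03)); print("green",axis_fit(W,(.6404,-.0039),.063,.116,.03))
print(manip.current_contact_force(),manip.current_time_s())
E
```

```text
0.023532087065464422 [ 0.51834053 -0.13997614  0.07743642]
[0.63159124 0.05541209 0.15573803]
cap (array([0.6311, 0.0555, 0.0122]), array([0.6298, 0.0618, 0.1839]), 1487) want TCP+ 0.0006 -0.0002
side (array([ 0.6333,  0.0539, -0.0261,  0.0028]), np.float64(0.10793101201545438), 256, np.float64(0.0009882406575347261))
green (array([ 0.6435, -0.005 , -0.0023,  0.0041]), np.float64(0.08831253470707538), 238, np.float64(0.0011250337005993866))
[ 0.19951701  0.57082249 -0.88655986] 32.6
```

View pics/w4.png

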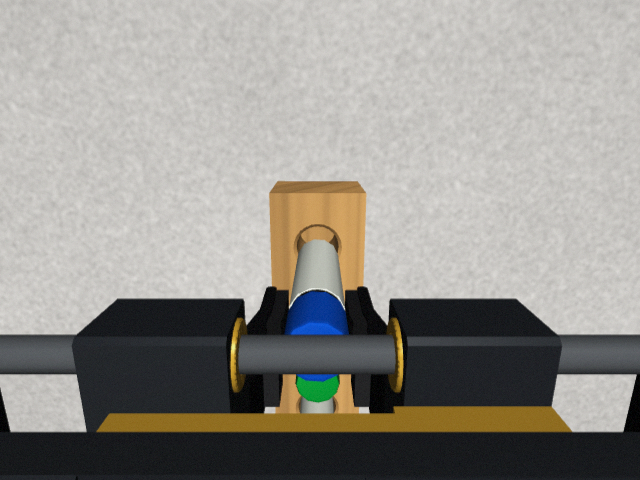

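The held tube hangs above the empty hole (mouth at (318,243)). After removing the side camera's bias, measured on the green tube, foot and hole agree within about 1 mm. Inserting with force checks.

```bash
python3 - <<'E'
from h import *
f0=np.array(manip.current_contact_force()); x,y=.6311,.0554; z=.155; ok=True
while z>.0850:
    z-=.005 if z>.138 or .092<z<.124 else .001
    manip.move_linear([x,y,z],.06); f=np.array(manip.current_contact_force())-f0
    if np.linalg.norm(f)>4:
        print("force",z,np.round(f,2)); 
        if np.linalg.norm(f)>8 or z<.09: break
print(z,manip.current_eef_pos(),np.round(f,2),manip.current_opening(),manip.current_time_s())
E
```

```text
0.08499999999999994 [0.63140377 0.05538136 0.08547011] [-0.46 -0.13  3.08] 0.02331407088870808 39.1
```

```bash
python3 - <<'E'
from h import *
manip.let_go(); manip.wait(.3); manip.move_linear([.6311,.0554,.21],.15); manip.wait(.2)
img,W=cloud("wrist"); print("refill",circ(pts(img,W,"blue",.11,.13,(.631,.055),.03)))
manip.move_linear([.5,.05,.3],.25); manip.wait(.3)
img,W=cloud("side"); print("spent",axis_fit(W,(.5241,.269),.05,.11,.03)); print("refill",axis_fit(W,(.631,.055),.063,.116,.03)); print("green",axis_fit(W,(.6404,-.0039),.063,.116,.03))
cv2.imwrite("pics/s3.png",img)
print(manip.current_contact_force(),manip.current_opening(),manip.current_time_s())
E
```

```text
refill (array([0.6315, 0.0554, 0.0119]), array([0.6313, 0.0562, 0.1165]), 1113)
spent (array([ 0.5259,  0.2673, -0.0039,  0.0061]), np.float64(0.08080567662471874), 367, np.float64(0.0005850567532146438))
refill (array([ 0.6333,  0.0539, -0.0036,  0.0049]), np.float64(0.08996448601377263), 287, np.float64(0.001034747828278094))
green (array([ 0.6435, -0.0053,  0.001 , -0.0009]), np.float64(0.09014942207398423), 281, np.float64(0.0011439431715293906))
[0.04406097 0.16259168 0.78468692] 0.08676507342575225 43.0
```

View pics/s3.png

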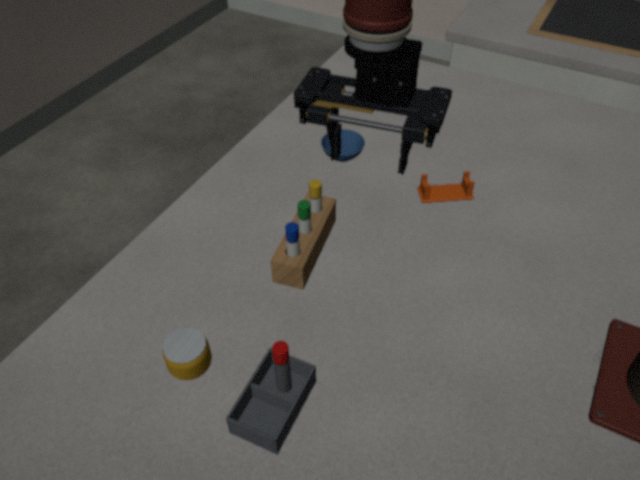

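The picture shows the refill home in the rack at (292,240) and the spent tube upright in the crate at (282,367). The other tubes, tin and dish have not moved, and the gripper is clear. Its cap top measures the same height as the spent tube's did (0.1165 m against 0.1166 m).

```bash
python3 -c "
from bench import finish_job
print(finish_job())"
```

```text
the job is handed in; nothing more can be done
None
```

The job is handed in: the spent tube stands upright in a crate pocket, and the refill is cap up and fully home in the hole it left, about 43 s on the robot clock; the judge returned no verdict.

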